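# Close the microcentrifuge and give the tubes a short spin

### The job

Give the tubes in the small bench centrifuge a short spin, working only with the closed fingertips: first ease the raised lid down and press on its front edge until the catch clicks and holds it shut, then switch the machine on by pressing in the raised end (the one nearer the lid) of the rocker at the left of the sloping panel. Last, press the broad oblong key at the right end of the panel, keep it held down for at least two seconds, and let it go. Do not slam the lid, never press a control before the lid is caught, leave the small round key in the middle alone, and do not lift or push about the centrifuge or the things that stand near it.

Things in the scene. Friction and masses are not known exactly. Their poses are not given: they have to be found in the camera images.
- centrifuge: White bench centrifuge with grey side cheeks, 226 long x 214 wide x 91 mm high without lid, loose, 2.2 kg. Origin: centre of its footprint. x points to its back, y to its left seen from the front, z up; the front faces the robot within 15 degrees. The panel rises 34.5 degrees to the back through the line x = -0.075, z = 0.0625 m; the flat deck (z = 0.090) begins at x = -0.035.
- lid (a joint): Lid hinge, rad: 0 shut, 0.5 to 0.72 at the start, at most 1.0. Axis along the centrifuge's y at x = 0.095, z = 0.095 m (back). A spring lifts it: not caught, it rises again to about 0.4. A sprung hook catches the steel roller under its front edge when it is pressed fully down (0 or below, stop at -0.025), with 5 to 6 N near the front edge; caught, it rests at 0 to 0.015.
- lid_front (a point): Push point on the lid's flat outer face, midway across, 115 mm from the hinge axis, 9 mm out from the hinge plane. x runs in the lid towards the hinge, z is the outer face's outward normal. The lid is white, 131 x 176 x 12 mm, with a clear window 86 mm across; its front edge is 16 mm ahead of this point, and the solid face reaches from there to 19 mm behind it. A lamp hangs 0.6 m above.
- rocker (a joint): Mains rocker, rad: 0 off, 0.42 on. Over-centre: pushed past about 0.21 it snaps over by itself and stays. About 2 N on its end flips it. It turns on an axis along the centrifuge's y in the panel.
- rocker_end (a point): Top face of the grey rocker's lid-side half, 14 mm from its middle: 10 mm proud of the panel while off; press it in to switch on. The paddle is flat, 36 mm along the slope x 24 mm wide, half-way up the panel, 65 mm left of the panel's middle. z: normal of the paddle's face, 0.21 rad off the panel's normal (towards the front when off, the back when on).
- pulse_key (a joint): Travel of the broad oblong short-spin key, m: 0 out, 0.005 fully pressed; it starts to move at 1.6 N, is fully pressed at about 5 N and springs back. It counts as pressed beyond 0.003.
- pulse_key_top (a point): Centre of the top face of the broad grey key, 38 mm wide x 24 mm along the slope, 9 mm proud of the panel, 60 mm right of the panel's middle. z of this frame is the panel's outward normal (the key moves along -z), x runs up the slope, y to the left.
- round_key (a joint): Travel of the small round key (continuous run), m: 0 out, 0.003 pressed. Leave it alone.
- round_key_top (a point): Centre of the top of the small round key, 19 mm across, 7 mm proud of the panel, near the panel's middle, 64 mm left of the broad key and 61 mm right of the rocker.
- red_beaker: Sample beaker with a red screw lid, 62 mm across, 69 mm high, standing beside the centrifuge. Origin under its centre. Leave it.
- stain_bottle: Dropper bottle with blue stain and white tip, 33 mm across, 99 mm high, beside the centrifuge. Origin under its centre. Leave it.
- marker: Felt marker lying at the right of the centrifuge, 136 mm long, 14 mm thick. Origin under its middle, its length along its y. Leave it.
- vial_rack: White microtube rack at the left of the centrifuge, 64 x 100 x 22 mm, tube caps up to 34 mm high. Origin under its centre. Leave it.

How it is judged:
By the outcome, as a careful person would: the job done as asked, in the order asked, and still so for the second after the job is handed in, with the robot touching nothing.
It also fails if it takes over 51 s, if anything falls off the work surface, if the arm or the gripper's body presses on something with over 40 N, if the wrist force passes 120 N, or if a joint passes its speed limit or range.

### The arm

A 6-joint arm with a two-finger parallel gripper is mounted at the origin on a cart in front of the work surface, level with it; the furniture and walls round the work are solid. World frame = base frame: x ahead of the robot, y to its left, z up, the work surface at z = 0. Lengths are in m, angles in rad, forces in N, time in s.
With the tool pointing down it reaches from about 0.25 to 0.775 m from the base axis. Payload 4 kg.
Tool frame: the origin (TCP) lies at the very end of the fingers, on their centre line; the grasp point (between the pads) lies env.grip_point_offset behind it (env.grip_point_offset is the distance from the TCP to the grasp point, in m); z points along the fingers, y is the line along which they close (so a half turn about z gives the same grasp; the last joint's range is limited). The gripper opens to 85 mm and grips with 20 to 120 N. Pads are 22 mm wide; open, the fingers measure 114 mm over their backs; the gripper's body (76 mm by 85 mm) begins 54 mm behind the grasp point. The pads swing forward as they close: fully open they stand 13 mm farther back than shut.
Start: joints at [1.019, 0.087, 1.371, -0, 1.684, -0.103], TCP at [0.239, 0.496, 0.231] pointing down, gripper open.
Joint ranges: [-3.1, 3.1], [-0.76, 2.03], [0.27, 2.55], [-1.08, 4.22], [0.17, 2.65], [-2.57, 2.57]. Speed limits (rad/s): [2.79, 2.79, 3.14, 3.14, 3.14, 3.14].

### API

Orientations are given as a rotation vector (axis times angle).
In Python, from bench import env gives the robot as it stands.
- The arm moves only by the shell command python3 -m crank 'ROWS' [FORCE]. ROWS is JSON, a list of rows, each a list of 7 numbers: the opening in per cent of the stroke, from 0 (shut) to 100 (fully open), then the shift along the tool's x, y, z in mm, then the turn, a rotation vector about the tool's x, y, z in degrees. A call has 1 to 10 rows; each row shifts and turns the commanded pose from where the row before left it, along the tool's axes as they then stand; what a row does not reach is not made up. A row lasts 1/10 s, in which the tool goes at most 50 mm and 8.59 degrees, less where a joint would pass 70% of its speed; a pose out of reach is approached as far as the arm can. A call is refused whole if a number of a shift passes 50 or a number of a turn 8.59, either way. A call with a gripper value outside its range is refused whole. The fingers move at their own pace and stop on an object; FORCE is the grip in N (left out, the last holds). Time passes only in rows, so rows that do not move let the fingers close. It gives the time, the measured TCP pose, the force, the opening and the grip force at its end, in the units of the state.
- env.state(): the state, without advancing time (a new reading comes with each control period).
- env.camera(name): name is "scene" or "top" or "wrist"; returns the picture (420x560x3 uint8, red, green, blue); there is no depth.
- env.camera_model(name): a dict with "vertical_fov" (degrees; the focal length in pixels is half the picture's height over the tangent of half this angle, whatever the lens; pixels are square), "cx", "cy" (the principal point, pixels), "world_from_camera" (4x4, takes a point from camera to world coordinates); the wrist camera has in their place "tool_from_camera" (4x4, takes a point from camera to tool coordinates, whose origin is the TCP and whose axes are the flange's). Camera axes: x right, y up, looking along -z (the intrinsics and any distortion apply to the point x, -y, -z); pixel columns grow to the right and rows downward; lengths in m; the calibration is good to about 2 mm. A picture is of the moment at which its call begins: read the wrist's pose just before it. camera_model takes no time and is no camera call.
- env.close_job(): hands the job in; it is judged then, once.
Trained networks look in the newest picture that a camera, given by its name, has taken for a name from the list of things; names that differ only in an ending like _2 or _b are one class to them, and where a whole thing is asked for, a point or a joint stands for the part that bears it (a point fixed in the world has none). Each returns a list of dicts, best first, with "conf" (0 to 1); they miss things now and then, are a little off and sometimes report something else, mostly with a low value. They report only what shows in the picture. A call takes as long as a camera call.
- env.look_for(target, camera): "location" ([column, row] in pixels, amid what is visible of it).
The state is a dict: "clock": time; "joint_pos": joint angles; "joint_vel": joint speeds; "joint_efforts": joint torques, N m; "tool_pos": TCP position; "tcp_rot": TCP orientation; "wrist_force": force on the tool from outside, world axes, zero at the start; "wrist_torque": the same for the moment, N m; "opening": finger opening in m; "grip_force": force on a finger pad.
Only numpy, scipy, OpenCV 4.12 (cv2) and the standard library are available. Lean on these libraries where they do the work, as an engineer would, in place of code of your own. Each camera call takes 0.05 s, during which the arm holds its last target. There are 200 camera calls.

## Working session

There is one attempt and no reset: what is moved stays moved. The work goes in short steps, Python scripts to look and compute and a shell command to move; the robot and the scene stay as the last step left them, time stands still between calls to the robot, and variables do not carry over. Pictures are saved under pics/ and viewed, at most 10 in all, crops included, and the job is handed in when it is done.

```bash
ls; mkdir -p pics; python3 - <<'E'
from bench import env
import cv2,numpy as np
np.set_printoptions(precision=4,suppress=True)
ims=[]
for c in ("scene","top"):
    im=env.camera(c); ims.append(im); m=env.camera_model(c); print(c,m)
    for t in ("centrifuge","lid_front","rocker_end","pulse_key_top","round_key_top","red_beaker","stain_bottle","marker","vial_rack"):
        print(t,[(np.round(d["location"]),round(d["conf"],2)) for d in env.look_for(t,c)[:2]])
    cv2.imwrite(f"pics/{c}0.png",cv2.resize(im[:,:,::-1],(784,588)))
print(env.camera_model("wrist"));s=env.state();print(s)
E
```

```text
pics
scene {'vertical_fov': 49.678958770484535, 'cx': 285.39784522144964, 'cy': 212.4820887958429, 'world_from_camera': array([[ 0.8145,  0.3611, -0.4541,  0.0637],
       [-0.5802,  0.4988, -0.6438, -0.6527],
       [-0.006 ,  0.7879,  0.6158,  0.689 ],
       [ 0.    ,  0.    ,  0.    ,  1.    ]])}
centrifuge [(array([293., 218.]), 0.95)]
lid_front [(array([309., 188.]), 0.76)]
rocker_end [(array([328., 278.]), 0.69), (array([246., 216.]), 0.46)]
pulse_key_top [(array([287., 247.]), 0.73), (array([214., 210.]), 0.69)]
round_key_top [(array([244., 184.]), 0.25)]
red_beaker [(array([246., 184.]), 0.59)]
stain_bottle [(array([367., 246.]), 0.74)]
marker [(array([332., 278.]), 0.65)]
vial_rack [(array([216., 212.]), 0.78)]
top {'vertical_fov': 55.51729812660525, 'cx': 278.5992772404775, 'cy': 211.39796236894713, 'world_from_camera': array([[-0.0092,  0.9959, -0.0905,  0.467 ],
       [-0.9997, -0.0114, -0.0232, -0.0046],
       [-0.0241,  0.0902,  0.9956,  0.9603],
       [ 0.    ,  0.    ,  0.    ,  1.    ]])}
centrifuge [(array([295., 220.]), 0.59)]
lid_front [(array([289., 194.]), 0
[... 436 characters left out ...]
4177, 'tool_from_camera': array([[-0.0001,  0.9571,  0.2897,  0.0744],
       [ 1.    , -0.0001,  0.0008, -0.0007],
       [ 0.0008,  0.2897, -0.9571, -0.1432],
       [ 0.    ,  0.    ,  0.    ,  1.    ]])}
{'clock': 1.0, 'joint_pos': array([ 1.0189,  0.0872,  1.3707, -0.    ,  1.6836, -0.1031]), 'joint_vel': array([-0.0016,  0.0007,  0.0024,  0.0002, -0.0002,  0.0017]), 'joint_efforts': array([  0.0008, -35.1738, -31.347 ,  -0.0001,   0.0004,   0.    ]), 'tool_pos': array([0.2387, 0.4955, 0.2313]), 'tcp_rot': array([0.6991, 3.0628, 0.0001]), 'wrist_force': array([ 0.6201, -0.7634, -0.1179]), 'wrist_torque': array([0.01  , 0.0273, 0.0197]), 'grip_force': 0.0, 'opening': 0.08555652463242204}
```

View pics/scene0.png

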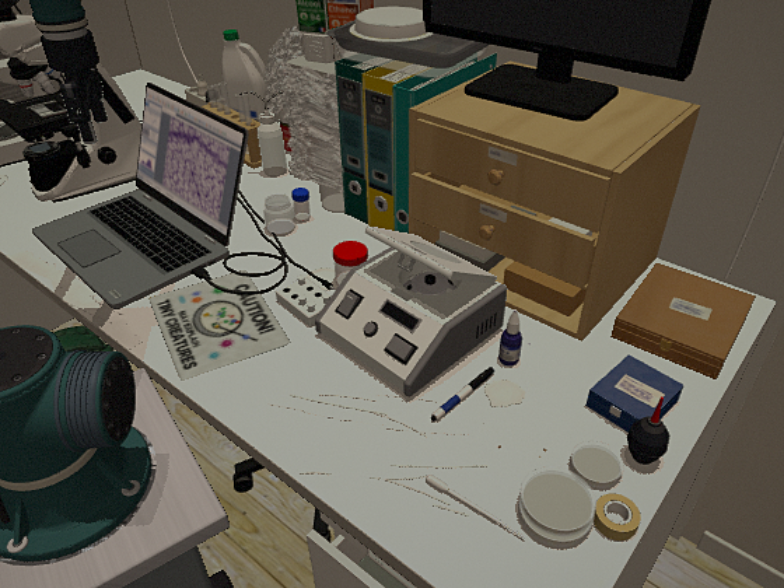

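View pics/top0.png

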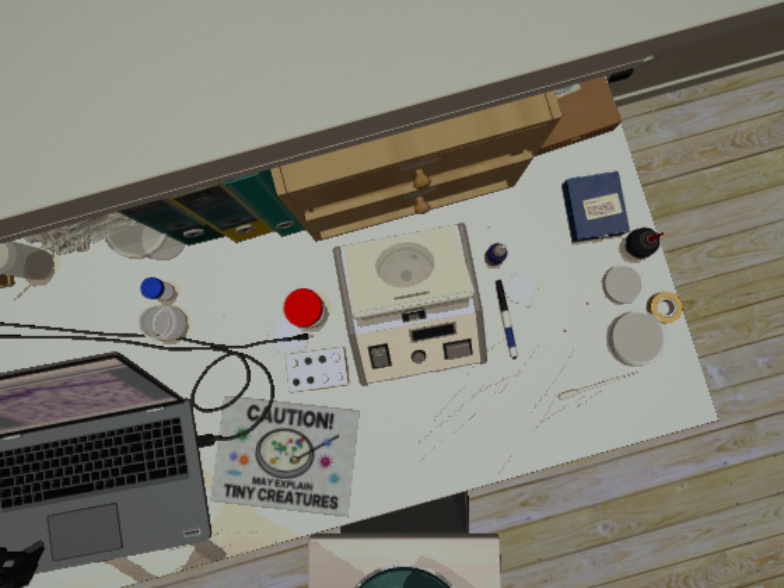

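Scene view (×1.4): the rocker is at (349,303), the round key at (371,328), the broad key at (401,347) and the lid is raised. Top view (×1.4): rocker (378,355), round key (418,355), broad key (458,349), with the centrifuge yawed about 10°. I'll fit the pose and overlay the model on both pictures.

```bash
cat > h.py <<'E'
import numpy as np, cv2
from scipy.optimize import least_squares
from scipy.spatial.transform import Rotation as R
np.set_printoptions(precision=4,suppress=True)
a=np.radians(34.5); u=np.array([np.cos(a),0,np.sin(a)]); n=np.array([-np.sin(a),0,np.cos(a)])
P0=np.array([-.075,0,.0625])
def pan(s,y,h): return P0+s*u+h*n+np.array([0,y,0])
def lid(d,y,h,t): return np.array([.095-d*np.cos(t)-h*np.sin(t)*-1*-1,y,.095+d*np.sin(t)+h*np.cos(t)])
E
sed -i 's/-h\*np.sin(t)\*-1\*-1/+h*np.sin(t)/' h.py
cat >> h.py <<'E'
def proj(m,p):
    W=m["world_from_camera"]; c=W[:3,:3].T@(p-W[:3,3]); f=210/np.tan(np.radians(m["vertical_fov"]/2))
    return np.array([m["cx"]+f*c[0]/-c[2], m["cy"]-f*c[1]/-c[2]])
def world(q,p): return R.from_euler('z',q[2]).apply(p)+[q[0],q[1],0]
E
cat > fit.py <<'E'
from h import *
from bench import env
M={c:env.camera_model(c) for c in("scene","top")}
K=[pan(0,.065,.0071),pan(0,.004,.007),pan(0,-.06,.009)]
obs={"scene":[(349,303),(371,328),(401,347)],"top":[(378,355),(418,355),(458,349)]}
res=lambda q: np.concatenate([proj(M[c],world(q,k))-np.array(o)/1.4 for c in M for k,o in zip(K,obs[c])])
s=least_squares(res,[.45,0,-.1]); q=s.x; print(q,s.fun.round(1))
np.save("q.npy",q)
ims=[]
for c,(x0,y0) in {"scene":(218,150),"top":(232,150)}.items():
    im=cv2.imread(f"pics/{c}0.png"); im=cv2.resize(im,(560,420))[y0:y0+140,x0:x0+140]; im=cv2.resize(im,(560,560),interpolation=cv2.INTER_CUBIC)
    im=cv2.resize(im,(400,400))if 0 else im
    def dr(pts,col):
        p=[((proj(M[c],world(q,x))-[x0,y0]+.5)*4).astype(int).tolist() for x in pts]
        cv2.polylines(im,[np.array(p)],True,col,1)
    dr([(sx*.113,sy*.107,0) for sx,sy in((-1,-1),(-1,1),(1,1),(1,-1))],(0,0,255))
    for y,w,l,h in((.065,.012,.018,.0071),(-.06,.019,.012,.009),(.004,.0095,.0095,.007)): dr([pan(i*l,y+j*w,h) for i,j in((-1,-1),(-1,1),(1,1),(1,-1))],(0,200,0))
    for t,col in((.5,(255,0,0)),(.6,(255,0,255)),(.7,(0,160,255))): dr([lid(.131,.088,.009,t),lid(.131,-.088,.009,t),lid(0,-.088,.009,t),lid(0,.088,.009,t)],col)
    ims.append(im[:,:400] if 0 else cv2.resize(im,(400,400),interpolation=cv2.INTER_AREA))
cv2.imwrite("pics/fit.png",np.hstack(ims))
E
python3 fit.py
```

```text
[ 0.5333 -0.0273  0.0737] [ 0.2 -0.3  1.5 -4.4 -1.  -2.8  2.   1.9  0.8 -0.4  1.1  2. ]
```

View pics/fit.png

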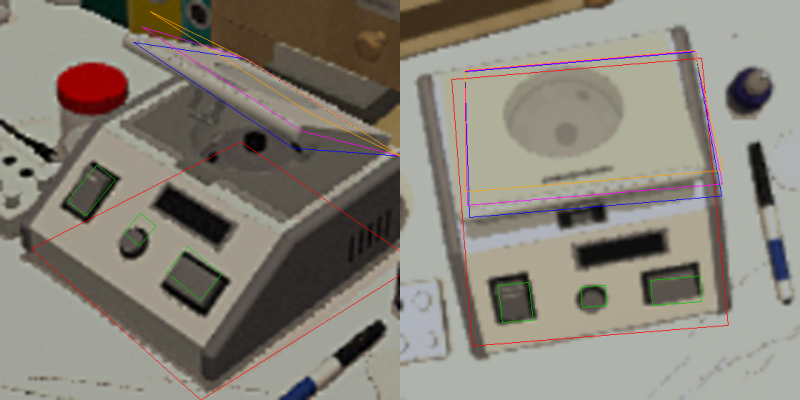

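```bash
cat > fit.py <<'E'
from h import *
from bench import env
M={c:env.camera_model(c) for c in("scene","top")}
O={"scene":(218,150),"top":(232,150)}
F={"rk":lambda q:pan(0,.065,.0071),"rd":lambda q:pan(q[4],.004,.007),"pk":lambda q:pan(0,-.06,.009),
"fl":lambda q:np.array([-.113,.107,0.005]),"fr":lambda q:np.array([-.113,-.107,0.005]),"bl":lambda q:np.array([.113,.107,.091]),"br":lambda q:np.array([.113,-.107,.091]),
"ll":lambda q:lid(.131,.088,.009,q[3]),"lr":lambda q:lid(.131,-.088,.009,q[3])}
obs={"scene":dict(rk=(90,192),rd=(133,241),pk=(194,282),fr=(205,383),ll=(127,36),lr=(298,143)),
"top":dict(rk=(113,299),rd=(192,298),pk=(272,285),fl=(79,357),fr=(329,313),bl=(20,78),br=(285,27),ll=(63,206),lr=(316,168))}
L=[(c,k) for c in obs for k in obs[c]]
res=lambda q: np.concatenate([proj(M[c],world(q,F[k](q)))-np.array(obs[c][k])*.35-O[c]+.3 for c,k in L])
s=least_squares(res,[.45,0,.15,.6,0],loss="soft_l1"); q=s.x; print(q)
for (c,k),e in zip(L,s.fun.reshape(-1,2) if 0 else res(q).reshape(-1,2)): print(c,k,e.round(1))
np.save("q.npy",q)
if __name__=="__main__":
  ims=[]
  for c,(x0,y0) in O.items():
    im=cv2.imread(f"pics/{c}0.png"); im=cv2.resize(im,(560,420))[y0:y0+140,x0:x0+140]; im=cv2.resize(im,(400,400),interpolation=cv2.INTER_CUBIC)
    def dr(pts,col):
        p=[((proj(M[c],world(q,x))-[x0,y0]+.3)*400/140).astype(int).tolist() for x in pts]
        cv2.polylines(im,[np.array(p)],True,col,1)
    dr([(sx*.113,sy*.107,0) for sx,sy in((-1,-1),(-1,1),(1,1),(1,-1))],(0,0,255))
    for y,w,l,h,s0 in((.065,.012,.018,.0071,0),(-.06,.019,.012,.009,0),(.004,.0095,.0095,.007,q[4])): dr([pan(s0+i*l,y+j*w,h) for i,j in((-1,-1),(-1,1),(1,1),(1,-1))],(0,200,0))
    dr([lid(.131,.088,.009,q[3]),lid(.131,-.088,.009,q[3]),lid(0,-.088,.009,q[3]),lid(0,.088,.009,q[3])],(255,0,255))
    ims.append(im)
  cv2.imwrite("pics/fit2.png",np.hstack(ims))
E
python3 fit.py
```

```text
[ 0.5337 -0.0205  0.149   0.5426 -0.008 ]
scene rk [-1.3 -0.2]
scene rd [ 0.1 -1.4]
scene pk [ 1.6 -4.7]
scene fr [2.4 2.5]
scene ll [-0.3 -0.5]
scene lr [-0.  -3.9]
top rk [0.6 2.9]
top rd [0.5 1.8]
top pk [ 0.7 -0.6]
top fl [-1.6 -1. ]
top fr [0.  0.1]
top bl [ 0.5 -2.8]
top br [ 3.4 -0.4]
top ll [-0.6  5.2]
top lr [-1.5  4.4]
```

View pics/fit2.png

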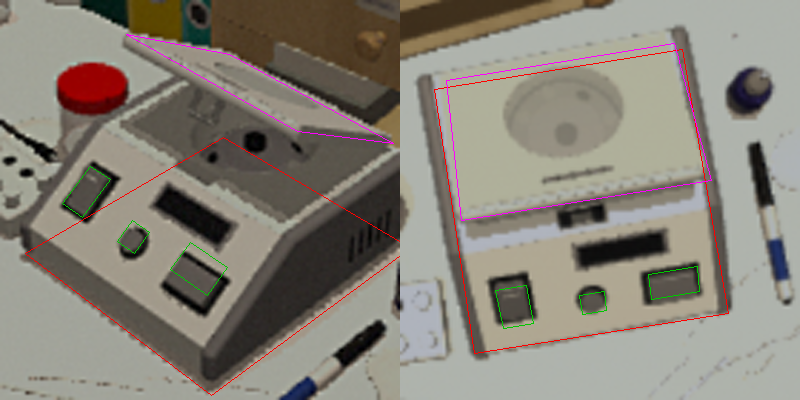

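The overlay shows the lid, keys and footprint close, but still off by up to 5 px, so I'll move the arm over for a near wrist view with the fingers shut.

```bash
python3 -m crank '[[0,0,0,-10,0,0,-8.57],[0,0,0,-10,0,0,-8.57],[0,0,0,-10,0,0,-8.57],[0,0,0,-10,0,0,-8.57],[0,-10,-46,0,0,0,0],[0,-10,-46,0,0,0,0],[0,-10,-46,0,0,0,0],[0,-10,-46,0,0,0,0],[0,-10,-46,0,0,0,0],[0,-10,-46,0,0,0,0]]' 30 && python3 -m crank '[[0,-10,-46,0,0,0,0],[0,-10,-46,0,0,0,0],[0,-10,-46,0,0,0,0],[0,-10,-46,0,0,0,0],[0,-10,-46,0,0,0,0],[0,-10,-46,0,0,0,0],[0,0,0,0,0,0,0],[0,0,0,0,0,0,0]]' && cat >> h.py <<'E'
def wmodel(env):
    s=env.state(); T=np.eye(4); T[:3,:3]=R.from_rotvec(s["tcp_rot"]).as_matrix(); T[:3,3]=s["tool_pos"]
    m=dict(env.camera_model("wrist")); m["world_from_camera"]=T@m["tool_from_camera"]; return m
E
python3 - <<'E'
from h import *
from bench import env
import pickle
m=wmodel(env); im=env.camera("wrist"); pickle.dump(m,open("w1.pkl","wb")); cv2.imwrite("pics/w1.png",im[:,:,::-1])
for t in ("lid_front","rocker_end","pulse_key_top","round_key_top"): print(t,[(np.round(d["location"]),round(d["conf"],2)) for d in env.look_for(t,"wrist")[:2]])
s=env.state(); print(s["clock"],s["tool_pos"],s["tcp_rot"])
E
```

```text
clock: 2.0
tool_pos: [0.3393, 0.2299, 0.2716]
tcp_rot: [-0.235, 3.132, 0.001]
wrist_force: [1.0, -1.2, -0.4]
opening: -0.0002
grip_force: 0.0
clock: 2.8
tool_pos: [0.4395, -0.0332, 0.271]
tcp_rot: [0.23, -3.132, -0.001]
wrist_force: [0.3, 0.7, 0.5]
opening: 0.0
grip_force: 0.0
lid_front [(array([337., 317.]), 0.59)]
rocker_end [(array([349., 204.]), 0.72)]
pulse_key_top [(array([219., 192.]), 0.6)]
round_key_top [(array([287., 190.]), 0.54)]
3.05 [ 0.4393 -0.0311  0.2716] [-0.2385  3.1319  0.0002]
```

View pics/w1.png

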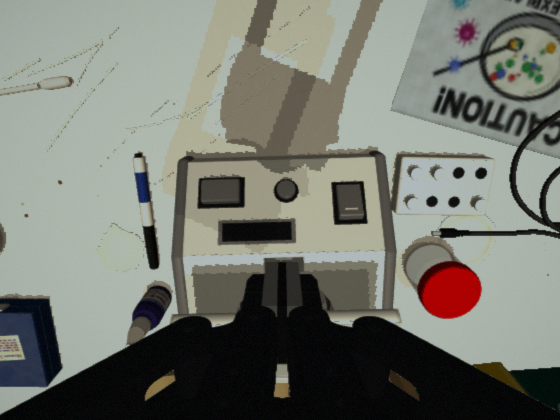

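Wrist view: broad key at about (221,191), round key at (286,190), rocker at (349,203), lid front edge at about row 315. I'll enlarge it for precise points.

```bash
python3 -c "
import cv2
im=cv2.imread('pics/w1.png')[140:335,155:415]; cv2.imwrite('pics/w1z.png',cv2.resize(im,None,fx=3,fy=3,interpolation=cv2.INTER_CUBIC))"
```

```text
(no output)
```

View pics/w1z.png

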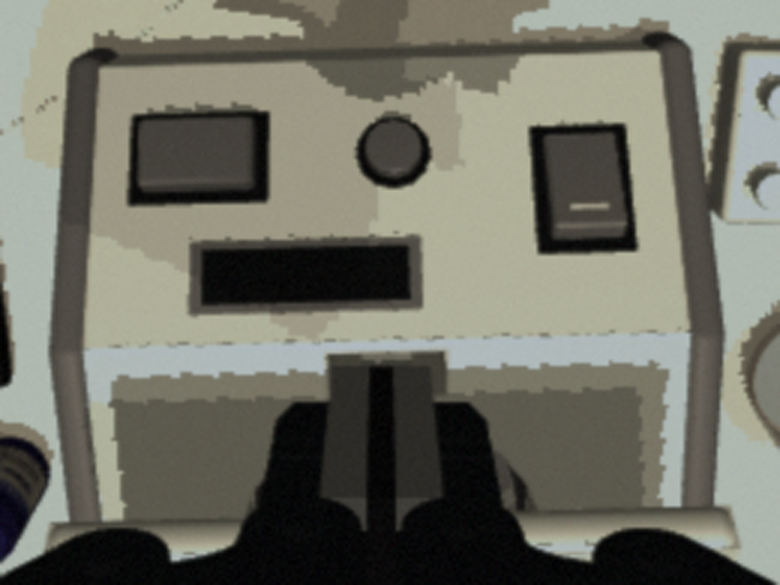

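```bash
cat > fit3.py <<'E'
from h import *
import pickle
from bench import env
M={c:env.camera_model(c) for c in("scene","top")}; M["w"]=pickle.load(open("w1.pkl","rb"))
O={"scene":(218,150,.35),"top":(232,150,.35),"w":(155,140,1/3)}
A=np.array
F={"rk":lambda q:pan(q[4],.065,.0071),"rd":lambda q:pan(q[5],.004,.007),"pk":lambda q:pan(q[6],-.06,.009),
"fl":lambda q:A([-.113,.107,0.005]),"fr":lambda q:A([-.113,-.107,0.005]),"bl":lambda q:A([.113,.107,.091]),"br":lambda q:A([.113,-.107,.091]),
"tl":lambda q:A([-.113,.107,.036]),"tr":lambda q:A([-.113,-.107,.036]),"dl":lambda q:A([-.035,.107,.091]),"dr":lambda q:A([-.035,-.107,.091]),
"ll":lambda q:lid(.131,.088,.009,q[3]),"lr":lambda q:lid(.131,-.088,.009,q[3]),"il":lambda q:lid(.131,.088,-.003,q[3]),"ir":lambda q:lid(.131,-.088,-.003,q[3])}
obs={"scene":dict(rk=(90,192),rd=(133,241),pk=(194,282),fr=(205,383),ll=(127,36)),
"top":dict(rk=(113,299),rd=(192,298),pk=(272,285),fl=(79,357),fr=(329,313),bl=(20,78),br=(285,27),ll=(63,206),lr=(316,168)),
"w":dict(rk=(583,179),rd=(394,148),pk=(196,151),tr=(68,58),tl=(692,45),dr=(52,350),dl=(720,337),ir=(50,524),il=(735,508),ll=(738,545))}
L=[(c,k) for c in obs for k in obs[c]]
def res(q):
    r=[]
    for c,k in L:
        x0,y0,s=O[c]; off=q[7:9] if c=="top" else q[9:11] if c=="scene" else q[11:13]
        e=proj(M[c],world(q,F[k](q)))-A(obs[c][k])*s-[x0,y0]+off+(.3 if c!="w" else .3); r.append(e)
    return np.concatenate(r)
s=least_squares(lambda q:np.concatenate([res(q),q[7:11]/1.5,q[11:]/2]),[.53,0,.1,.6,0,0,0]+[0]*6,loss="soft_l1"); q=s.x; print(q)
for (c,k),e in zip(L,res(q).reshape(-1,2)): print(c,k,e.round(1),end="; ")
np.save("q.npy",q)
st=env.state(); Rt=R.from_rotvec(st["tcp_rot"]).as_matrix(); print("\nclock",st["clock"])
for nm,p in dict(lid=lid(.115,0,.009,q[3]),lidshut=lid(.115,0,.009,0),rk_end=pan(q[4]+.014,.065,.010),pk=pan(q[6],-.06,.009)).items():
    w=world(q,A(p)); print(nm,w,"tool mm",Rt.T@(w-st["tool_pos"])*1000)
E
python3 fit3.py
```

```text
[ 0.5381 -0.0168  0.1735  0.5691  0.0016 -0.0109 -0.011   0.8798  0.4049
 -0.6472  1.5425  0.4583 -3.8217]
scene rk [-0.6 -0.1]; scene rd [ 0.1 -0. ]; scene pk [-0.2 -0.5]; scene fr [4.4 2.1]; scene ll [-0.2 -1.3]; top rk [0.7 1.3]; top rd [0.8 1.1]; top pk [1.2 1. ]; top fl [-1.  -1.6]; top fr [ 0.2 -2.7]; top bl [-1.3 -3. ]; top br [ 1.1 -2.9]; top ll [-1.6  3.3]; top lr [-2.6  0.3]; w rk [0.8 0.4]; w rd [-0.1  0.3]; w pk [-0.3  0.2]; w tr [-1.   3.1]; w tl [1.  1.8]; w dr [-2.6 -1.9]; w dl [ 3.  -3.2]; w ir [-1.7 -0.7]; w il [-0.4 -0.8]; w ll [2.1 1.9]; 
clock 3.05
lid [ 0.5411 -0.0163  0.1646] tool mm [-102.7749   -0.8049  107.1006]
lidshut [ 0.5184 -0.0203  0.104 ] tool mm [-79.7641  -1.3051 167.6399]
rk_end [0.4601 0.0355 0.0796] tool mm [-30.5516  62.648  192.0369]
pk [ 0.4607 -0.0913  0.0637] tool mm [-11.8889 -62.7843 207.9002]
```

```bash
python3 -m crank '[[0,-50,0,0,0,0,0],[0,-50,-1,0,0,0,0],[0,0,0,45,0,0,0],[0,0,0,35,0,0,0],[0,0,0,5,0,0,0],[0,0,0,0,0,0,0]]' && python3 -m crank '[[0,0,0,4,0,0,0],[0,0,0,4,0,0,0],[0,0,0,4,0,0,0],[0,0,0,4,0,0,0],[0,0,0,3,0,0,0]]'
```

```text
clock: 3.65
tool_pos: [0.5378, -0.0175, 0.1856]
tcp_rot: [0.237, -3.13, -0.001]
wrist_force: [-0.3, -0.0, 0.5]
opening: -0.0001
grip_force: 0.0
clock: 4.15
tool_pos: [0.5385, -0.0187, 0.1673]
tcp_rot: [-0.234, 3.132, -0.0]
wrist_force: [-1.0, 0.2, 0.2]
opening: -0.0
grip_force: 0.2
```

```bash
python3 -m crank '[[0,0,0,3,0,0,0],[0,0,0,3,0,0,0],[0,1,0,3,0,0,0],[0,1,0,3,0,0,0]]';  python3 -m crank '[[0,1.5,0,3,0,0,0],[0,1.5,0,3,0,0,0],[0,1.5,0,3,0,0,0],[0,1.5,0,3,0,0,0]]'
```

```text
clock: 4.55
tool_pos: [0.5365, -0.0189, 0.1551]
tcp_rot: [-0.235, 3.133, -0.0]
wrist_force: [-0.5, -0.3, 0.4]
opening: -0.0002
grip_force: 0.4
clock: 4.95
tool_pos: [0.5306, -0.0198, 0.1432]
tcp_rot: [-0.234, 3.132, -0.0]
wrist_force: [0.2, -0.8, 0.6]
opening: 0.0004
grip_force: 0.5
```

```bash
python3 -m crank '[[0,1.5,0,3,0,0,0],[0,1.2,0,3,0,0,0],[0,1.2,0,3,0,0,0],[0,1,0,3,0,0,0]]';  python3 -m crank '[[0,0.8,0,3,0,0,0],[0,0.8,0,3,0,0,0],[0,0.6,0,3,0,0,0],[0,0.6,0,3,0,0,0]]'; python3 - <<'E'
from bench import env
import cv2
im=env.camera("scene")[140:300,200:400]; cv2.imwrite("pics/s2.png",cv2.resize(im[:,:,::-1],None,fx=3.5,fy=3.5,interpolation=cv2.INTER_CUBIC))
E
```

```text
clock: 5.35
tool_pos: [0.5259, -0.0205, 0.1312]
tcp_rot: [-0.235, 3.132, 0.0]
wrist_force: [0.1, -0.5, 0.2]
opening: -0.0003
grip_force: 0.6
clock: 5.75
tool_pos: [0.5229, -0.021, 0.1191]
tcp_rot: [0.235, -3.133, 0.0]
wrist_force: [1.2, -1.6, 3.3]
opening: -0.0001
grip_force: 2.0
```

View pics/s2.png

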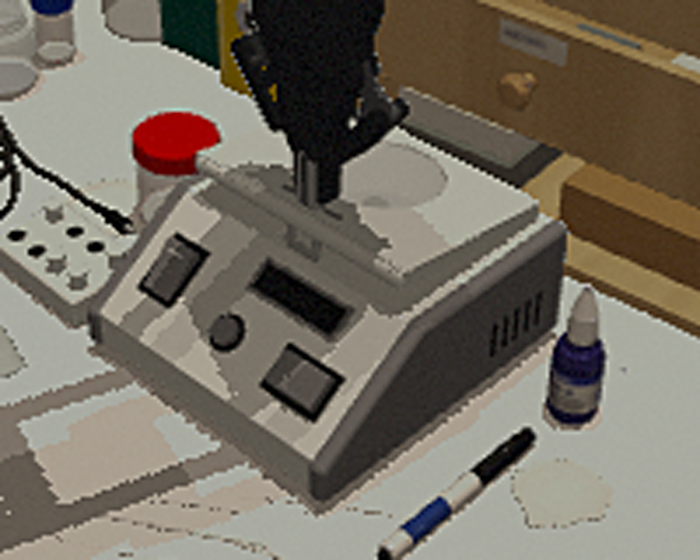

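The lid is nearly down and the fingertips are on the solid face just behind its front edge (about 320,195). I'll keep going gently.

```bash
python3 -m crank '[[0,0.4,0,2,0,0,0],[0,0.3,0,2,0,0,0],[0,0.2,0,2,0,0,0],[0,0.2,0,2,0,0,0],[0,0,0,1.5,0,0,0]]';  python3 -m crank '[[0,0,0,1.5,0,0,0],[0,0,0,1.5,0,0,0],[0,0,0,1.5,0,0,0]]'
```

```text
clock: 6.3
tool_pos: [0.5216, -0.021, 0.1095]
tcp_rot: [0.234, -3.132, -0.0]
wrist_force: [-1.1, -0.5, 2.2]
opening: -0.0
grip_force: 0.9
clock: 6.6
tool_pos: [0.5218, -0.0206, 0.1046]
tcp_rot: [0.235, -3.132, -0.002]
wrist_force: [-0.7, 0.2, 0.1]
opening: -0.0002
grip_force: 0.0
```

```bash
python3 -m crank '[[0,0,0,1,0,0,0],[0,0,0,1,0,0,0]]';  python3 -m crank '[[0,0,0,1,0,0,0],[0,0,0,0,0,0,0]]'
```

```text
clock: 6.8
tool_pos: [0.5218, -0.0207, 0.1032]
tcp_rot: [0.235, -3.132, -0.001]
wrist_force: [-2.4, 1.1, 2.0]
opening: -0.0001
grip_force: 1.0
clock: 7.0
tool_pos: [0.5218, -0.0208, 0.1021]
tcp_rot: [0.235, -3.133, -0.001]
wrist_force: [-0.9, -0.1, -0.3]
opening: 0.0002
grip_force: 0.5
```

```bash
python3 -m crank '[[0,0,0,1,0,0,0],[0,0,0,1,0,0,0]]';  python3 -m crank '[[0,0,0,1,0,0,0],[0,0,0,0,0,0,0]]'
```

```text
clock: 7.2
tool_pos: [0.522, -0.0209, 0.1013]
tcp_rot: [-0.235, 3.132, 0.0]
wrist_force: [-3.8, 1.2, 8.8]
opening: -0.0003
grip_force: 4.6
clock: 7.4
tool_pos: [0.5221, -0.0209, 0.1013]
tcp_rot: [-0.235, 3.132, 0.0]
wrist_force: [-4.4, 1.2, 10.1]
opening: 0.0003
grip_force: 4.8
```

```bash
python3 -m crank '[[0,0,0,1,0,0,0],[0,0,0,0,0,0,0],[0,0,0,-2,0,0,0],[0,0,0,-2,0,0,0],[0,0,0,-3,0,0,0]]';  python3 -m crank '[[0,0,0,-20,0,0,0],[0,20,0,-40,0,0,0],[0,40,0,-40,0,0,0],[0,30,0,-20,0,0,0],[0,0,0,0,0,0,0],[0,0,0,0,0,0,0]]'; python3 - <<'E'
from h import *
from bench import env
import pickle
m=wmodel(env); im=env.camera("wrist"); pickle.dump(m,open("w2.pkl","wb"))
a=im[120:330,155:415][:,:,::-1]; b=env.camera("scene")[150:290,210:380][:,:,::-1]
a=cv2.resize(a,(400,323),interpolation=cv2.INTER_CUBIC);b=cv2.resize(b,(392,323),interpolation=cv2.INTER_CUBIC)
cv2.imwrite("pics/c3.png",np.hstack([a,b]))
for t in ("lid_front","rocker_end","pulse_key_top","round_key_top"): print(t,[(np.round(d["location"]),round(d["conf"],2)) for d in env.look_for(t,"wrist")[:2]])
print(env.state()["tool_pos"])
q=np.load("q.npy")
for k in (pan(q[4],.065,.0071),pan(q[5],.004,.007),pan(q[6],-.06,.009)):
    p=proj(m,world(q,k))+[.46,-3.8]; print("pred",p,"crop",(p-[155,120])*400/260)
E
```

```text
clock: 7.9
tool_pos: [0.5221, -0.0211, 0.1051]
tcp_rot: [-0.234, 3.132, -0.0]
wrist_force: [0.4, 0.2, 0.7]
opening: -0.0004
grip_force: 0.0
clock: 8.5
tool_pos: [0.4377, -0.0339, 0.2209]
tcp_rot: [-0.234, 3.131, -0.001]
wrist_force: [0.6, -0.3, -1.1]
opening: -0.0003
grip_force: 0.0
lid_front [(array([322., 304.]), 0.97)]
rocker_end [(array([356., 218.]), 0.9)]
pulse_key_top [(array([212., 207.]), 0.83), (array([323., 302.]), 0.64)]
round_key_top [(array([289., 202.]), 0.91)]
[ 0.4376 -0.0336  0.2192]
pred [361.0095 217.6991] crop [316.9376 150.3064]
pred [287.2883 205.1989] crop [203.5204 131.0752]
pred [211.0605 206.0973] crop [ 86.247  132.4574]
```

View pics/c3.png

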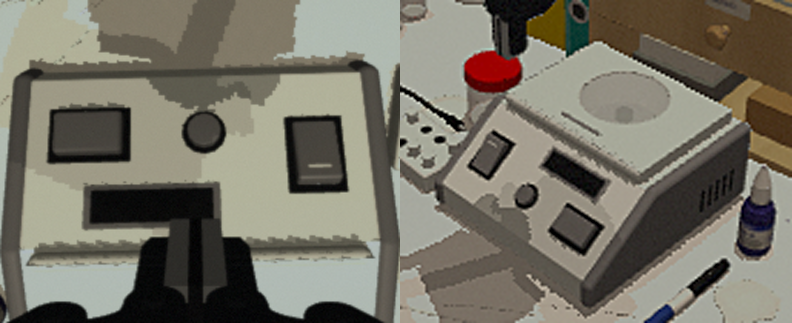

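The lid is shut and stays shut (both views), and the predicted control pixels match the observed ones. Next I tilt the tool to the panel's normal and work out the shifts.

```bash
python3 -m crank '[[0,0,0,0,0,-8.5,0],[0,0,0,0,0,-8.5,0],[0,0,0,0,0,-8.5,0],[0,0,0,0,0,-8.5,0],[0,0,0,0,0,0,-1.3],[0,0,0,0,0,0,0]]'; cat > tgt.py <<'E'
from h import *
from bench import env
q=np.load("q.npy"); st=env.state(); Rt=R.from_rotvec(st["tcp_rot"]).as_matrix()
Rc=R.from_euler('z',q[2]).as_matrix()
print("clock",st["clock"],"tool z in cf",Rc.T@Rt[:,2],"x",Rc.T@Rt[:,0])
p=Rc.T@(st["tool_pos"]-[q[0],q[1],0])-P0; print("tcp s,y,h mm",np.array([p@u,p[1],p@n])*1000)
for nm,p in dict(rk=pan(q[4]+.017,.065,.030),pk=pan(q[6],-.06,.03)).items():
    print(nm,"tool mm",Rt.T@(world(q,p)-st["tool_pos"])*1000)
E
python3 tgt.py
```

```text
clock: 9.4
tool_pos: [0.4372, -0.0341, 0.2204]
tcp_rot: [-0.218, 2.541, 0.049]
wrist_force: [0.3, 0.3, 1.0]
opening: 0.0001
grip_force: 0.0
clock 9.4 tool z in cf [ 0.5575 -0.014  -0.8301] x [-0.8302 -0.0019 -0.5575]
tcp s,y,h mm [ 66.8717   0.3955 145.6129]
rk tool mm [ 46.9051  66.3104 115.209 ]
pk tool mm [ 76.7333 -58.6166 117.2732]
```

```bash
python3 -m crank '[[0,23,33,0,0,0,0],[0,24,33,10,0,0,0],[0,0,0,40,0,0,0],[0,0,0,40,0,0,0],[0,0,0,23,0,0,0],[0,0,0,0,0,0,0]]'; python3 tgt.py;  python3 -m crank '[[0,0,0,5,0,0,0],[0,0,0,5,0,0,0],[0,0,0,4,0,0,0],[0,0,0,0,0,0,0]]'
```

```text
clock: 10.0
tool_pos: [0.4513, 0.0352, 0.0978]
tcp_rot: [-0.223, 2.546, 0.052]
wrist_force: [-0.7, -0.8, -1.0]
opening: 0.0
grip_force: 0.0
clock 10.0 tool z in cf [ 0.5534 -0.01   -0.8329] x [-0.8329 -0.0045 -0.5534]
tcp s,y,h mm [18.7458 66.2927 29.9537]
rk tool mm [ 0.1526 -1.2924 -0.0311]
pk tool mm [  30.3017 -126.1477    1.6788]
clock: 10.4
tool_pos: [0.4587, 0.0349, 0.0887]
tcp_rot: [-0.219, 2.539, 0.049]
wrist_force: [-0.9, 0.5, 0.2]
opening: -0.0001
grip_force: 0.0
```

```bash
python3 -m crank '[[0,0,0,2,0,0,0],[0,0,0,2,0,0,0],[0,0,0,1.5,0,0,0]]';  python3 -m crank '[[0,0,0,1.5,0,0,0],[0,0,0,1.5,0,0,0]]'; python3 -m crank '[[0,0,0,1.5,0,0,0],[0,0,0,0,0,0,0]]'; python3 tgt.py
```

```text
clock: 10.7
tool_pos: [0.4615, 0.0354, 0.0838]
tcp_rot: [-0.219, 2.539, 0.049]
wrist_force: [-0.2, -0.2, -0.5]
opening: -0.0002
grip_force: 0.0
clock: 10.9
tool_pos: [0.4636, 0.0358, 0.0818]
tcp_rot: [-0.219, 2.538, 0.049]
wrist_force: [0.4, 0.4, 2.7]
opening: 0.0
grip_force: 1.0
clock: 11.1
tool_pos: [0.464, 0.0359, 0.08]
tcp_rot: [-0.219, 2.539, 0.049]
wrist_force: [-0.1, -0.1, 0.7]
opening: 0.0002
grip_force: 0.3
clock 11.1 tool z in cf [ 0.5591 -0.0135 -0.829 ] x [-0.8291 -0.0029 -0.5591]
tcp s,y,h mm [19.0345 64.7016  8.1423]
rk tool mm [  0.6264   0.0049 -21.8551]
pk tool mm [  30.5768 -124.8947  -19.907 ]
```

```bash
python3 -m crank '[[0,0,0,1.5,0,0,0],[0,0,0,0,0,0,0]]';  python3 -m crank '[[0,0,0,1.5,0,0,0],[0,0,0,0,0,0,0]]'; python3 -m crank '[[0,0,0,1,0,0,0],[0,0,0,0,0,0,0]]'; python3 tgt.py
```

```text
clock: 11.3
tool_pos: [0.4643, 0.0361, 0.078]
tcp_rot: [-0.219, 2.541, 0.05]
wrist_force: [-0.0, 0.3, 0.2]
opening: 0.0001
grip_force: 0.0
clock: 11.5
tool_pos: [0.4652, 0.0362, 0.0772]
tcp_rot: [-0.22, 2.541, 0.05]
wrist_force: [-3.6, -0.4, 2.9]
opening: -0.0003
grip_force: 2.0
clock: 11.7
tool_pos: [0.4655, 0.0362, 0.077]
tcp_rot: [-0.221, 2.541, 0.049]
wrist_force: [-12.4, -1.2, 11.2]
opening: 0.0002
grip_force: 7.1
clock 11.7 tool z in cf [ 0.5576 -0.013  -0.83  ] x [-0.8301 -0.0038 -0.5576]
tcp s,y,h mm [18.5445 64.838   4.799 ]
rk tool mm [  0.2133  -0.1656 -25.2001]
pk tool mm [  30.2733 -125.039   -23.2566]
```

```bash
python3 -m crank '[[0,0,0,-4,0,0,0],[0,0,0,-20,0,0,0],[0,0,0,-40,0,0,0],[0,15,-42,-20,0,0,0],[0,15,-42,0,0,0,0],[0,0,-41,0,0,0,0],[0,0,0,0,0,0,0],[0,0,0,0,0,0,0]]'; python3 tgt.py; python3 - <<'E'
from bench import env
import cv2,numpy as np
a=env.camera("wrist")[:,:,::-1]; b=env.camera("scene")[150:290,210:380][:,:,::-1]
cv2.imwrite("pics/c4.png",np.hstack([cv2.resize(a,(431,323)),cv2.resize(b,(369,323),interpolation=cv2.INTER_CUBIC)]))
E
```

```text
clock: 12.5
tool_pos: [0.4165, -0.0979, 0.1305]
tcp_rot: [-0.216, 2.541, 0.049]
wrist_force: [-1.0, -0.4, -0.6]
opening: -0.0001
grip_force: 0.0
clock 12.5 tool z in cf [ 0.558  -0.0146 -0.8297] x [-0.8298 -0.0001 -0.558 ]
tcp s,y,h mm [ -9.9184 -58.8127  89.332 ]
rk tool mm [-29.1321 124.6564  57.2299]
pk tool mm [ 0.4742 -0.3225 59.3508]
```

View pics/c4.png

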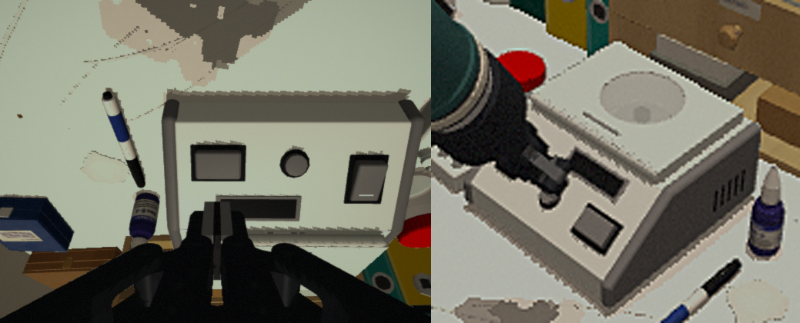

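The lid is still shut, the rocker's lid-side end now sits low, and the tip is over the broad key line. I'll press the key now.

```bash
python3 -m crank '[[0,0,0,40,0,0,0],[0,0,0,28,0,0,0],[0,0,0,3,0,0,0],[0,0,0,3,0,0,0],[0,0,0,0,0,0,0]]';  python3 -m crank '[[0,0,0,2,0,0,0],[0,0,0,2,0,0,0],[0,0,0,1.5,0,0,0],[0,0,0,0,0,0,0]]'; python3 tgt.py; python3 -m crank '[[0,0,0,1.5,0,0,0],[0,0,0,1.5,0,0,0],[0,0,0,0,0,0,0]]';python3 tgt.py
```

```text
clock: 13.1
tool_pos: [0.4582, -0.0895, 0.0705]
tcp_rot: [-0.221, 2.539, 0.048]
wrist_force: [0.7, -0.2, -0.1]
opening: 0.0001
grip_force: 0.0
clock: 13.5
tool_pos: [0.461, -0.0896, 0.0654]
tcp_rot: [-0.217, 2.541, 0.048]
wrist_force: [-0.4, 0.3, -0.5]
opening: 0.0
grip_force: 0.0
clock 13.5 tool z in cf [ 0.558  -0.0148 -0.8297] x [-0.8298 -0.0016 -0.558 ]
tcp s,y,h mm [ -9.541  -58.3949  10.0628]
rk tool mm [-28.1329 123.0366 -22.0505]
pk tool mm [  1.6567  -1.898  -19.8955]
clock: 13.8
tool_pos: [0.4628, -0.0893, 0.0629]
tcp_rot: [-0.217, 2.541, 0.048]
wrist_force: [-2.3, -0.1, 2.4]
opening: 0.0002
grip_force: 1.6
clock 13.8 tool z in cf [ 0.5577 -0.0151 -0.8299] x [-0.83   -0.0017 -0.5577]
tcp s,y,h mm [ -9.4467 -58.3954   6.9922]
rk tool mm [-28.016  122.9823 -25.1566]
pk tool mm [  1.7908  -1.9476 -22.9635]
```

```bash
python3 -m crank '[[0,0,0,1.5,0,0,0],[0,0,0,1.5,0,0,0],[0,0,0,0,0,0,0]]'; python3 -m crank '[[0,0,0,1,0,0,0],[0,0,0,0,0,0,0]]'; python3 tgt.py
```

```text
clock: 14.1
tool_pos: [0.4642, -0.0891, 0.0609]
tcp_rot: [-0.219, 2.542, 0.047]
wrist_force: [-11.6, -2.6, 9.1]
opening: 0.0004
grip_force: 7.1
clock: 14.3
tool_pos: [0.4644, -0.089, 0.0607]
tcp_rot: [-0.221, 2.543, 0.046]
wrist_force: [-21.6, -1.9, 17.6]
opening: -0.0
grip_force: 13.5
clock 14.3 tool z in cf [ 0.5561 -0.0151 -0.831 ] x [-0.8311 -0.0041 -0.5561]
tcp s,y,h mm [ -9.3358 -58.3799   4.2472]
rk tool mm [-28.1222 122.8563 -27.9586]
pk tool mm [  1.9848  -2.0005 -25.7029]
```

Fully pressed (at its stop, h = 4.2 mm). I'll ease the force a little and hold.

```bash
python3 -m crank '[[0,0,0,-1.3,0,0,0],[0,0,0,0,0,0,0]]'; python3 -m crank '[[0,0,0,0,0,0,0],[0,0,0,0,0,0,0],[0,0,0,0,0,0,0],[0,0,0,0,0,0,0],[0,0,0,0,0,0,0],[0,0,0,0,0,0,0],[0,0,0,0,0,0,0],[0,0,0,0,0,0,0],[0,0,0,0,0,0,0],[0,0,0,0,0,0,0]]'; python3 -m crank '[[0,0,0,0,0,0,0],[0,0,0,0,0,0,0],[0,0,0,0,0,0,0],[0,0,0,0,0,0,0],[0,0,0,0,0,0,0],[0,0,0,0,0,0,0],[0,0,0,0,0,0,0],[0,0,0,0,0,0,0],[0,0,0,0,0,0,0],[0,0,0,0,0,0,0]]';python3 -m crank '[[0,0,0,0,0,0,0],[0,0,0,0,0,0,0],[0,0,0,0,0,0,0],[0,0,0,0,0,0,0],[0,0,0,0,0,0,0]]'; python3 tgt.py
```

```text
clock: 14.5
tool_pos: [0.4641, -0.0891, 0.061]
tcp_rot: [-0.218, 2.542, 0.047]
wrist_force: [-8.2, -1.4, 5.5]
opening: -0.0001
grip_force: 4.7
clock: 15.5
tool_pos: [0.4641, -0.0891, 0.061]
tcp_rot: [-0.218, 2.542, 0.047]
wrist_force: [-7.6, -1.1, 6.9]
opening: -0.0
grip_force: 5.0
clock: 16.5
tool_pos: [0.4641, -0.0891, 0.061]
tcp_rot: [-0.218, 2.542, 0.047]
wrist_force: [-6.9, -1.8, 6.4]
opening: 0.0
grip_force: 5.0
clock: 17.0
tool_pos: [0.4641, -0.089, 0.061]
tcp_rot: [-0.218, 2.542, 0.047]
wrist_force: [-8.4, -1.9, 6.2]
opening: -0.0003
grip_force: 5.0
clock 17.0 tool z in cf [ 0.5571 -0.0154 -0.8303] x [-0.8304 -0.0022 -0.5571]
tcp s,y,h mm [ -9.3992 -58.3339   4.604 ]
rk tool mm [-27.9882 122.8603 -27.6073]
pk tool mm [  1.8818  -2.0533 -25.3479]
```

```bash
python3 -m crank '[[0,0,0,-4,0,0,0],[0,0,0,-10,0,0,0],[0,0,0,-40,0,0,0],[0,0,0,-45,0,0,0],[0,0,0,-45,0,0,0],[0,0,-40,-30,0,0,0],[0,0,-40,0,0,0,0],[0,0,0,0,0,0,0],[0,0,0,0,0,0,0]]'; python3 - <<'E'
from bench import env
import cv2,numpy as np
a=env.camera("wrist")[:,:,::-1]; b=env.camera("scene")[150:290,210:380][:,:,::-1]
cv2.imwrite("pics/c5.png",np.hstack([cv2.resize(a,(431,323)),cv2.resize(b,(369,323),interpolation=cv2.INTER_CUBIC)]))
E
```

```text
clock: 17.9
tool_pos: [0.4023, -0.1521, 0.2162]
tcp_rot: [-0.169, 2.575, 0.025]
wrist_force: [0.2, -0.0, -0.7]
opening: 0.0005
grip_force: 0.0
```

View pics/c5.png

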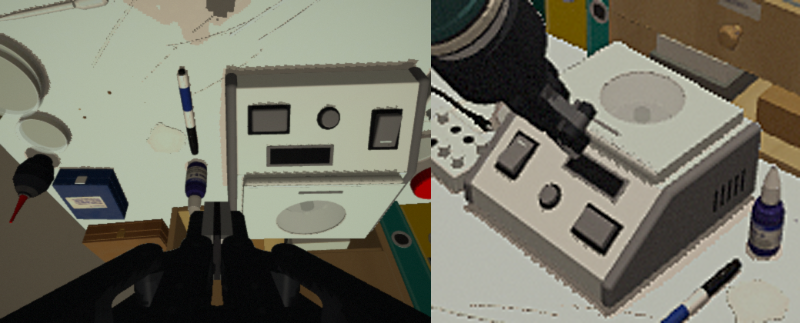

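The lid is shut, the rocker is tipped over to its lid side, the keys are out, nothing has moved and the arm is clear.

```bash
python3 -c "
from bench import env
print(env.close_job())"
```

```text
the job is handed in; nothing more can be done
None
```

The job is handed in at about 18 s on the robot's clock: the lid is caught shut, the rocker is switched on (judged from contact force, tip height and the last pictures), and the broad key was held down about 2.7 s and released; I never approached the round key, and nothing looks moved in the last pictures.

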